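# Bring the next sample under the overhead camera and hold the zoom dial in its third step

### The arm

A 6-joint arm with a two-finger parallel gripper is mounted at the origin on the work surface. World frame = base frame: x ahead of the robot, y to its left, z up, the work surface at z = 0. Lengths are in m, angles in rad, forces in N, time in s.
With the tool pointing down it reaches from about 0.3 to 0.75 m from the base axis. Payload 8.5 kg.
Tool frame: the origin (TCP) lies at the very end of the fingers, on their centre line; the grasp point (between the pads) lies 19 mm behind it (robot.grip_depth is the z of the grasp point in the tool frame, in m); z points along the fingers, y is the line along which they close (so a half turn about z gives the same grasp; the last joint's range is limited). The gripper opens to 88 mm and grips with 3 to 60 N. Pads are 18 mm wide; open, the fingers measure 123 mm over their backs; the gripper's body (75 mm by 187 mm) begins 45 mm behind the grasp point.
Start: joints at [1.1, 0.381, 1.297, -0, 1.464, -0.215], TCP at [0.139, 0.532, 0.239] pointing down, gripper open.
Joint ranges: [-3.11, 3.11], [-0.89, 2.33], [0.22, 2.48], [-1.42, 4.56], [0.17, 2.85], [-2.88, 2.88]. Speed limits (rad/s): [2.39, 2.39, 3.14, 3.14, 3.14, 3.14].

### API

Orientations are given as a unit quaternion [w, x, y, z].
In Python, from plant import robot, get_image, order, nets gives the robot as it stands. The module is installed in compiled form; this text tells all that it offers.
- The arm moves only by the tool move_arm, never from a script. Its arguments are lists of equal length, an entry for each row: "dp": the shift along the world's x, y, z in mm, a list of three; "rot": the turn, a rotation vector about the world's x, y, z in degrees, a list of three; "gripper": the opening, from 0 (shut) to 1 (fully open). In form: {"dp": [[x, y, z], ...], "rot": [[ax, ay, az], ...], "gripper": [gripper, ...]}. A call has exactly 8 rows; each row shifts and turns the commanded pose from where the row before left it; what a row does not reach is not made up. A row lasts 1/12 s, in which the tool goes at most 41.7 mm and 7.16 degrees, less where a joint would pass 70% of its speed; a pose out of reach is approached as far as the arm can. A call with a gripper value outside its range is refused whole. The fingers move at their own pace and stop on an object; the grip force is fixed at half the most. Time passes only in rows, so rows that do not move let the fingers close, or fill a call up. It gives the time, the measured TCP pose, the force, the opening and the grip force at its end, in the units of the state.
- robot.get_state(): the state, without advancing time (a new reading comes with each control period).
- get_image(name): name is "scene" or "top"; returns a dict with "image" (420x560x3 uint8, blue, green, red), "fx", "fy", "cx", "cy" (pixels), "extrinsics" (4x4, takes a point from camera to world coordinates). Camera axes: x right, y down, z forward; pixel columns grow to the right and rows downward; lengths in m; the calibration is good to about 2 mm. A picture is of the moment at which its call begins. There is no depth.
- order.finish_job(): hands the job in; it is judged then, once.
Trained networks look in the newest picture that a camera, given by its name, has taken for a name from the list of things; names that differ only in an ending like _2 or _b are one class to them, and where a whole thing is asked for, a point or a joint stands for the part that bears it (a point fixed in the world has none). Each returns a list of dicts, best first, with "confidence" (0 to 1); they miss things now and then, are a little off and sometimes report something else, mostly with a low value. They report only what shows in the picture. A call takes as long as a camera call.
- nets.search_frame(target, camera): "location" ([row, column] as shares, 0 to 1, of the picture: columns of its width, rows of its height, amid what is visible of it).
- nets.silhouettes(target, camera): "region" (420x560 bool, what is visible of it) and "location" ([row, column] as shares, 0 to 1, of the picture: columns of its width, rows of its height, amid what is visible of it).
- nets.pinpoint(target, camera): "location" ([row, column] as shares, 0 to 1, of the picture: columns of its width, rows of its height: a listed point, or the origin of a listed thing).
The state is a dict: "t": time; "joint_pos": joint angles; "qd": joint speeds; "effort": joint torques, N m; "ee_pos": TCP position; "tcp_rot": TCP orientation; "wrist_force": force on the tool from outside, world axes, zero at the start; "wrist_torque": the same for the moment, N m; "grip_width": opening from 0.0 (shut) to 1.0 (fully open); "grip_force": force on a finger pad.
Only numpy, scipy, OpenCV 4.12 (cv2) and the standard library are available. Lean on these libraries where they do the work, as an engineer would, in place of code of your own. Each camera call takes 0.05 s, during which the arm holds its last target. There are 200 camera calls.

### The job

Show the next material sample on the video call: take the round sample wheel under the overhead camera on by one place, clockwise seen from above, so that it clicks in with the next tile below the lens. Only then turn the spring-return zoom dial on the console clockwise, past its first two clicks to the third, and keep it there: finish while still holding the dial at the third click with the fingers, because it springs back if let go. Do not disturb the cup, the stack of spare tiles, the bud vase or the bird figure.

Things in the scene. Friction and masses are not known exactly. Their poses are not given: they have to be found in the camera images.
- camera_stand: Overhead-camera stand, fixed: white base plate 320 x 180 mm, dark column 352 mm high, small white camera, lens 274 mm up. Origin on the desk on the wheel's axis; x points to the column (185 mm out, on the far side; camera head at x = 53 to 117 mm, z 270 to 350 mm), y to its left. Stands to the robot's left or right, turned up to 0.25 rad; the console stands on the other side.
- sample_wheel (a joint): Angle (rad) of the sample wheel: plywood disc, 300 mm across, top 38 mm above the desk, 6 fixed tiles (top 41 mm) and between them 6 wooden finger knobs 132 mm from its axis. Grows clockwise seen from above, starts at 0. Clicks in every 1.047 rad (60 degrees) and pulls itself in from about 0.4 rad off; the next place is 1.047. About 2 N at a knob turns it.
- near_knob (a point): Grip point, 62 mm above the desk, in the head of the wheel knob that starts on the robot's side to the right (x = -114, y = -66 mm in the stand's frame). Head round, 22 mm across, 55 to 72 mm above the desk, on a 14 mm neck. Moves with the wheel: one place clockwise brings it to x = -114, y = +66 mm in the stand's frame.
- zoom_console: Zoom console, fixed: flat grey and black box, 150 mm deep (x), 200 mm wide (y), top 34 mm above the desk, small keys up to 40 mm. Origin on the desk under its centre; x points away from the robot, turned by up to 0.25 rad. The dial's axis is at x = -12, y = 0 mm.
- zoom_grip: Zoom dial: black disc 68 mm across, 36 to 48 mm above the desk, with an aluminium finger bar across its top, 58 mm long, 14 mm thick, 48 to 70 mm above the desk. Origin on its axis, 34 mm above the desk; x runs along the bar to the end with the dark pointer line. At rest the bar lies along the console's x, pointer away from the robot at the smallest of nine white dots.
- zoom_dial (a joint): Angle (rad) of the zoom dial, growing clockwise seen from above, 0 at rest. Clicks every 0.349 rad (20 degrees), four each way: clockwise 0.349, 0.698, third 1.047, fourth 1.396; end stops at 1.5 each way. A spring of 0.08 N m/rad always returns it to 0 when let go (about 0.08 N m at the third click, plus or minus 0.015 N m of click).
- cup: White ceramic cup, 76 mm across, 85 mm high, origin under its centre; stands beyond the work, near the middle of the desk. Leave it alone.
- tile_stack: Stack of four spare sample tiles, about 80 mm square, 32 mm high, origin under its centre; lies to the left, nearer than the vase. Leave it alone.
- bud_vase: Small terracotta vase, 92 mm across, 130 mm high, origin under its centre; stands far to the left. Leave it alone.
- bird_figure: Dark metal bird on a thin rod with a round foot 68 mm across, 190 mm high, origin under the foot; stands far to the right. Leave it alone.

How it is judged:
By the outcome, as a careful person would: the job done as asked, in the order asked, and still so for the second after the job is handed in, while the arm keeps its last pose, push and grip.
It also fails if it takes over 64 s, if anything falls off the work surface, if the arm or the gripper's body presses on something with over 40 N, if the wrist force passes 120 N, or if a joint passes its speed limit or range.

## Working session

There is one attempt and no reset: what is moved stays moved. The work goes in short steps, Python scripts to look and compute and a tool call to move; the robot and the scene stay as the last step left them, time stands still between calls to the robot, and variables do not carry over. Pictures are saved under pics/ and viewed, at most 10 in all, crops included, and the job is handed in when it is done.

Besides the shell and the picture viewer there is one more tool, called as name(argument=value, ...), one argument or row to a line, values as JSON. move_arm: Moves the arm, as the interface text tells. Its arguments: {"type":"object","properties":{"dp":{"type":"array","items":{"type":"array","items":{"type":"number"}}},"rot":{"type":"array","items":{"type":"array","items":{"type":"number"}}},"gripper":{"type":"array","items":{"type":"number"}}},"required":["dp","rot","gripper"]}

```bash
mkdir -p pics
cat > h.py <<'E'
import numpy as np, cv2
from plant import robot,get_image,order,nets
def ray(im,loc,z):
    E=np.array(im["extrinsics"]); u=loc[1]*560; v=loc[0]*420
    d=E[:3,:3]@np.array([(u-im["cx"])/im["fx"],(v-im["cy"])/im["fy"],1]); o=E[:3,3]
    return (o+d*(z-o[2])/d[2])
def proj(im,p):
    E=np.linalg.inv(np.array(im["extrinsics"])); c=E[:3,:3]@np.array(p)+E[:3,3]
    return im["fx"]*c[0]/c[2]+im["cx"], im["fy"]*c[1]/c[2]+im["cy"]
E
python3 - <<'E'
from h import *
for cam in("top","scene"):
    im=get_image(cam); cv2.imwrite(f"pics/{cam}0.png",im["image"])
    print(cam,np.round(np.array(im["extrinsics"])[:3,3],3))
    for n,z in (("camera_stand",0),("near_knob",.062),("zoom_console",0),("zoom_grip",.034),("cup",0),("tile_stack",0),("bud_vase",0),("bird_figure",0)):
        for r in nets.pinpoint(n,cam)[:2]:
            print(n,round(r["confidence"],2),np.round(np.array(r["location"])*[420,560]),np.round(ray(im,r["location"],z),3))
s=robot.get_state();print(s["t"],s["ee_pos"],s["tcp_rot"],robot.grip_depth)
E
```

```text
top [0.331 0.016 1.444]
camera_stand 0.97 [223. 223.] [0.573 0.168 0.   ]
camera_stand 0.58 [265. 240.] [0.455 0.116 0.   ]
near_knob 0.6 [266. 236.] [0.448 0.121 0.062]
zoom_console 0.72 [227. 354.] [ 0.568 -0.204  0.   ]
zoom_grip 0.68 [227. 357.] [ 0.564 -0.207  0.034]
zoom_grip 0.31 [269. 240.] [0.443 0.114 0.034]
cup 0.66 [154. 286.] [ 0.781 -0.009  0.   ]
cup 0.66 [268. 236.] [0.447 0.126 0.   ]
tile_stack 0.61 [287. 115.] [0.39  0.459 0.   ]
bud_vase 0.57 [219. 118.] [0.58  0.463 0.   ]
bud_vase 0.57 [265. 239.] [0.455 0.119 0.   ]
bird_figure 0.97 [228. 449.] [ 0.572 -0.478  0.   ]
scene [ 1.237 -0.753  1.16 ]
camera_stand 0.79 [185. 306.] [0.552 0.177 0.   ]
near_knob 0.91 [169. 269.] [0.446 0.105 0.062]
zoom_console 0.58 [258. 227.] [ 0.569 -0.216  0.   ]
zoom_grip 0.84 [250. 224.] [ 0.563 -0.219  0.034]
cup 0.8 [255. 325.] [ 0.783 -0.013  0.   ]
cup 0.22 [125. 321.] [0.388 0.475 0.   ]
tile_stack 0.62 [167. 270.] [0.399 0.162 0.   ]
tile_stack 0.53 [124. 318.] [0.378 0.47  0.   ]
bud_vase 0.69 [149. 359.] [0.579 0.457 0.   ]
0.9 [0.13915411 0.53209241 0.23874687] [ 2.76192642e-06  1.27546511e-01  9.91832590e-01 -6.73517150e-06] -0.0187
```

View pics/top0.png

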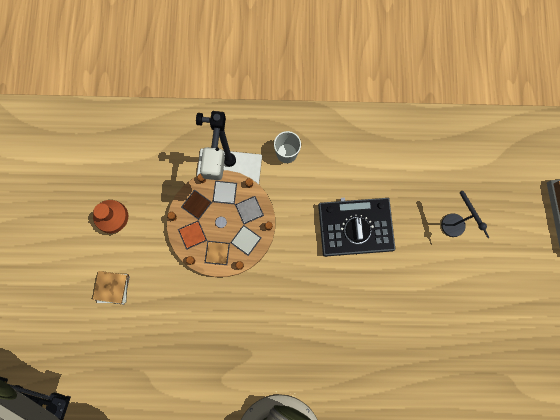

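View pics/scene0.png

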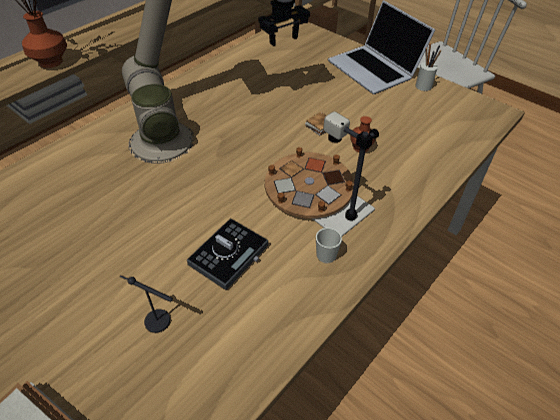

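Top view: the wheel hub is at about (221,222), with knobs near (238,266), (190,260), (172,216), (200,179), (249,183) and (267,226). The console spans (319,200) to (395,256) with its dial at (358,229). The scene view agrees with this layout. Next I'll fit the poses to these pixels.

```bash
cat >> h.py <<'E'
from scipy.optimize import least_squares
def T(p,q): c,s=np.cos(p[2]),np.sin(p[2]); return [p[0]+c*q[0]-s*q[1],p[1]+s*q[0]+c*q[1],q[2]]
E
python3 - <<'E'
from h import *
im=get_image("top"); sc=get_image("scene")
px=[(238,265.5),(190,260),(172,216),(200,179),(249,183),(267,226)]
kn=[[.132*np.cos(np.radians(210-60*i)),.132*np.sin(np.radians(210-60*i)),.068] for i in range(6)]
f=lambda p:np.ravel([np.subtract(proj(im,T(p,k)),u) for k,u in zip(kn,px)])
r=least_squares(f,[.57,.17,0]);W=r.x;print(W,np.round(r.fun,1),"near",T(W,kn[0]),T(W,[-.114,.066,.062]))
cx=[(319,200),(391,198),(395,250),(323,256)]
cq=[[.075,.1,.034],[.075,-.1,.034],[-.075,-.1,.034],[-.075,.1,.034]]
f=lambda p:np.ravel([np.subtract(proj(im,T(p,k)),u) for k,u in zip(cq,cx)])
r=least_squares(f,[.57,-.2,0]);C=r.x;print(C,np.round(r.fun,1),"dial",T(C,[-.012,0,.06]))
def ov(im,box,k,name):
    x0,y0,x1,y1=box; I=cv2.resize(im["image"][y0:y1,x0:x1],None,fx=k,fy=k,interpolation=cv2.INTER_CUBIC)
    def dot(p,c):
        u=proj(im,p); cv2.circle(I,(int((u[0]-x0+.5)*k),int((u[1]-y0+.5)*k)),3,c,1)
    for q in kn: dot(T(W,[q[0],q[1],.072]),(255,255,0))
    dot(T(W,[0,0,.041]),(0,255,0))
    for q in cq: dot(T(C,q),(255,0,255))
    dot(T(C,[.017,0,.07]),(0,0,255)); dot(T(C,[-.041,0,.07]),(0,255,0))
    cv2.imwrite(name,I)
ov(im,(160,150,420,290),3,"pics/o1.png"); ov(sc,(180,140,380,290),4,"pics/o2.png")
E
```

```text
[ 0.56702357  0.1703392  -0.08686833] [ 0.7  0.3 -0.7  0.7 -1.3  0.1  0.7 -1.2 -0.4 -0.2  1.   0.2] near [np.float64(0.44741316549509363), np.float64(0.11450595941532059), 0.068] [np.float64(0.45917953315364085), np.float64(0.24598086972077557), 0.062]
[ 0.56679196 -0.20784631  0.07013701] [ 0.4  1.2 -0.7 -0.4  0.3  0.7  0.1 -1.5] dial [np.float64(0.5548214663957157), np.float64(-0.20868726685286662), 0.06]
```

View pics/o1.png

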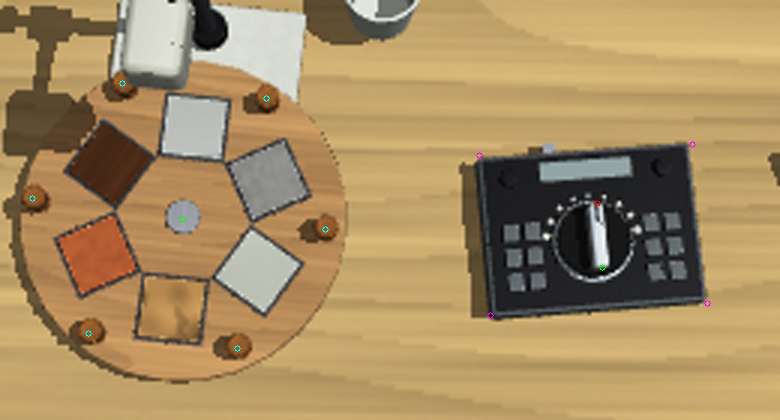

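View pics/o2.png

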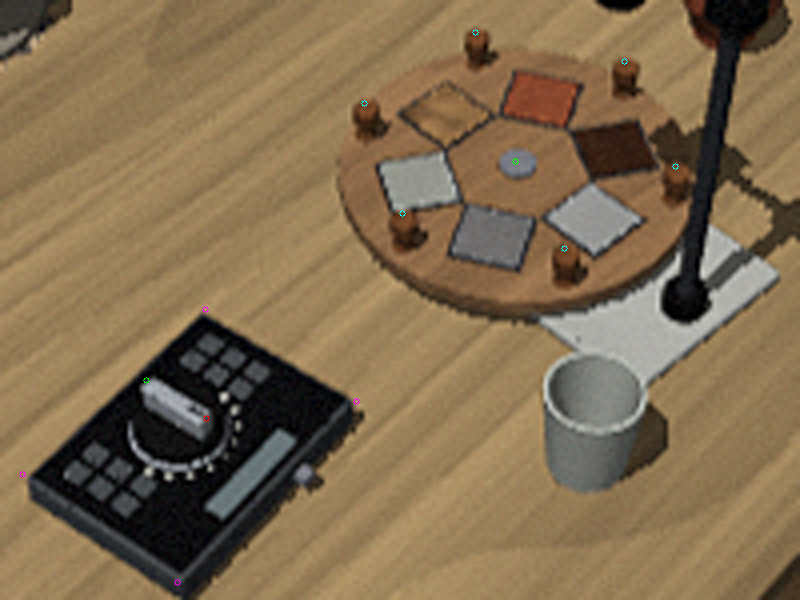

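Fits overlay well in both views: wheel knobs and hub within about 1 px, console and bar within about 1 px. I'm moving above the near knob with the finger line tangential to the wheel.

move_arm(
  dp=[
    [19, -26, 0],
    [19, -26, 0],
    [19, -26, 0],
    [19, -26, 0],
    [19, -26, 0],
    [19, -26, 0],
    [19, -26, 0],
    [19, -26, 0],
  ],
  rot=[
    [0, 0, 2.5],
    [0, 0, 2.5],
    [0, 0, 2.5],
    [0, 0, 2.5],
    [0, 0, 2.5],
    [0, 0, 2.5],
    [0, 0, 2.5],
    [0, 0, 2.5],
  ],
  gripper=[0.7, 0.7, 0.7, 0.7, 0.7, 0.7, 0.7, 0.7],
)

```text
t: 1.67
ee_pos: [0.2918, 0.3228, 0.2389]
tcp_rot: [0.0, -0.048, 0.999, 0.0]
wrist_force: [0.9, 0.4, -0.4]
grip_width: 0.701
grip_force: 0.0
```

move_arm(
  dp=[
    [20, -26, -18],
    [20, -26, -18],
    [20, -26, -18],
    [20, -26, -18],
    [20, -27, -18],
    [20, -27, -18],
    [20, -27, -10],
    [16, -24, 0],
  ],
  rot=[
    [0, 0, 2.5],
    [0, 0, 2.5],
    [0, 0, 2.5],
    [0, 0, 2.5],
    [0, 0, 2.5],
    [0, 0, 2.5],
    [0, 0, 2.5],
    [0, 0, 2.5],
  ],
  gripper=[0.7, 0.7, 0.7, 0.7, 0.7, 0.7, 0.7, 0.7],
)

```text
t: 2.33
ee_pos: [0.4475, 0.1132, 0.1189]
tcp_rot: [-0.001, -0.22, 0.975, 0.0]
wrist_force: [-1.0, -0.1, 0.2]
grip_width: 0.7
grip_force: 0.0
```

move_arm(
  dp=[
    [0, 1, -15],
    [0, 0, -15],
    [0, 0, -15],
    [0, 0, -12],
    [0, 0, -10],
    [0, 0, 0],
    [0, 0, 0],
    [0, 0, 0],
  ],
  rot=[
    [0, 0, 0],
    [0, 0, 0],
    [0, 0, 0],
    [0, 0, 0],
    [0, 0, 0],
    [0, 0, 0],
    [0, 0, 0],
    [0, 0, 0],
  ],
  gripper=[0.7, 0.7, 0.7, 0.7, 0.7, 0.7, 0.4, 0.4],
)

```text
t: 3.0
ee_pos: [0.4475, 0.1161, 0.0543]
tcp_rot: [0.0, -0.219, 0.976, -0.0]
wrist_force: [0.3, 0.1, 0.3]
grip_width: 0.574
grip_force: 0.0
```

Run:
```python
from h import *
a=[]
for c,b in(("top",(190,220,290,300)),("scene",(220,110,320,190))):
    i=get_image(c)["image"][b[1]:b[3],b[0]:b[2]]; a.append(cv2.resize(i,(400,320),interpolation=cv2.INTER_CUBIC))
cv2.imwrite("pics/k1.png",np.hstack(a))
```

```text
(no output)
```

View pics/k1.png

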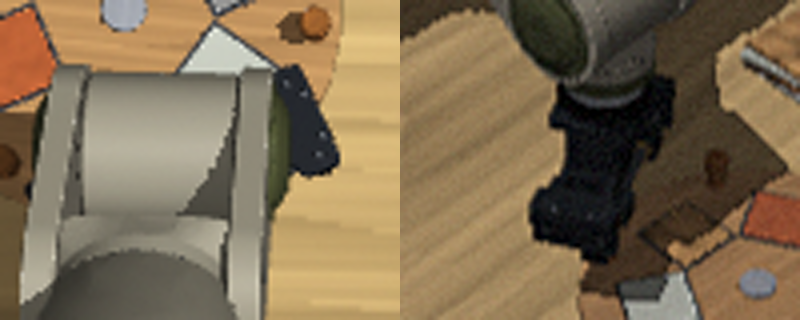

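The gripper hides the knob in both views (top at left, scene at right). Closing on it will tell: a width of about 0.25 means the head is held.

move_arm(
  dp=[
    [0, 0, -3],
    [0, 0, 0],
    [0, 0, 0],
    [0, 0, 0],
    [0, 0, 0],
    [0, 0, 0],
    [0, 0, 0],
    [0, 0, 0],
  ],
  rot=[
    [0, 0, 0],
    [0, 0, 0],
    [0, 0, 0],
    [0, 0, 0],
    [0, 0, 0],
    [0, 0, 0],
    [0, 0, 0],
    [0, 0, 0],
  ],
  gripper=[0.3, 0.2, 0.2, 0.2, 0.2, 0.2, 0.2, 0.2],
)

```text
t: 3.77
ee_pos: [0.4471, 0.1161, 0.0508]
tcp_rot: [0.0, -0.219, 0.976, -0.0]
wrist_force: [-0.7, -0.8, 1.1]
grip_width: 0.236
grip_force: 30.0
```

The knob is held. Now driving it 60° clockwise along the arc, turning the tool with it.

move_arm(
  dp=[
    [-3.4, 7.9, 0],
    [-2.9, 8.2, 0],
    [-2.3, 8.3, 0],
    [-1.8, 8.5, 0],
    [-1.2, 8.6, 0],
    [-0.7, 8.6, 0],
    [-0.1, 8.6, 0],
    [0.5, 8.6, 0],
  ],
  rot=[
    [0, 0, -3.75],
    [0, 0, -3.75],
    [0, 0, -3.75],
    [0, 0, -3.75],
    [0, 0, -3.75],
    [0, 0, -3.75],
    [0, 0, -3.75],
    [0, 0, -3.75],
  ],
  gripper=[0.2, 0.2, 0.2, 0.2, 0.2, 0.2, 0.2, 0.2],
)

```text
t: 4.43
ee_pos: [0.4367, 0.1838, 0.0508]
tcp_rot: [0.002, 0.042, 0.999, 0.0]
wrist_force: [7.5, 0.2, -5.5]
grip_width: 0.235
grip_force: 30.2
```

move_arm(
  dp=[
    [1.0, 8.6, 0],
    [1.6, 8.5, 0],
    [2.1, 8.4, 0],
    [2.7, 8.2, 0],
    [3.2, 8.0, 0],
    [3.7, 7.8, 0],
    [4.2, 7.5, 0],
    [4.7, 7.3, 0],
  ],
  rot=[
    [0, 0, -3.75],
    [0, 0, -3.75],
    [0, 0, -3.75],
    [0, 0, -3.75],
    [0, 0, -3.75],
    [0, 0, -3.75],
    [0, 0, -3.75],
    [0, 0, -3.75],
  ],
  gripper=[0.2, 0.2, 0.2, 0.2, 0.2, 0.2, 0.2, 0.2],
)

```text
t: 5.1
ee_pos: [0.4608, 0.2476, 0.0509]
tcp_rot: [0.002, 0.299, 0.954, 0.0]
wrist_force: [9.2, -6.5, -5.2]
grip_width: 0.236
grip_force: 30.5
```

move_arm(
  dp=[
    [0, 0, 0],
    [0, 0, 0],
    [0, 0, 0],
    [0, 0, 0],
    [0, 0, 0],
    [0, 0, 0],
    [0, 0, 0],
    [0, 0, 0],
  ],
  rot=[
    [0, 0, 0],
    [0, 0, 0],
    [0, 0, 0],
    [0, 0, 0],
    [0, 0, 0],
    [0, 0, 0],
    [0, 0, 0],
    [0, 0, 0],
  ],
  gripper=[0.2, 0.2, 0.3, 0.4, 0.6, 0.6, 0.6, 0.6],
)

```text
t: 5.77
ee_pos: [0.4583, 0.2477, 0.0508]
tcp_rot: [-0.0, 0.298, 0.955, -0.0]
wrist_force: [0.2, 0.3, 0.1]
grip_width: 0.597
grip_force: 0.0
```

move_arm(
  dp=[
    [0, 0, 15],
    [0, 0, 30],
    [0, 0, 30],
    [0, 0, 30],
    [5, -25, 0],
    [6, -30, 0],
    [6, -30, 0],
    [6, -30, 0],
  ],
  rot=[
    [0, 0, 0],
    [0, 0, 0],
    [0, 0, 0],
    [0, 0, 0],
    [0, 0, 2.5],
    [0, 0, 2.5],
    [0, 0, 2.5],
    [0, 0, 2.5],
  ],
  gripper=[0.6, 0.6, 0.6, 0.6, 0.6, 0.6, 0.6, 0.6],
)

```text
t: 6.43
ee_pos: [0.4813, 0.1316, 0.156]
tcp_rot: [0.0, 0.212, 0.977, 0.0]
wrist_force: [-0.8, 0.6, 0.2]
grip_width: 0.601
grip_force: 0.0
```

move_arm(
  dp=[
    [6, -30, 0],
    [6, -30, 0],
    [6, -30, 0],
    [6, -30, 0],
    [6, -30, 0],
    [6, -30, 0],
    [6, -30, 0],
    [6, -30, 0],
  ],
  rot=[
    [0, 0, 2.5],
    [0, 0, 2.5],
    [0, 0, 2.5],
    [0, 0, 2.5],
    [0, 0, 2.5],
    [0, 0, 2.5],
    [0, 0, 2.5],
    [0, 0, 2.5],
  ],
  gripper=[0.6, 0.6, 0.6, 0.6, 0.6, 0.6, 0.6, 0.6],
)

```text
t: 7.1
ee_pos: [0.5294, -0.1088, 0.1558]
tcp_rot: [-0.0, 0.04, 0.999, 0.0]
wrist_force: [0.3, -0.0, -0.5]
grip_width: 0.599
grip_force: 0.0
```

Run:
```python
from h import *
im=get_image("top"); sc=get_image("scene")
a=[cv2.resize(im["image"][150:290,150:420],None,fx=1.85,fy=1.85,interpolation=cv2.INTER_CUBIC),cv2.resize(sc["image"][140:290,180:380],(500,375),interpolation=cv2.INTER_CUBIC)]
cv2.imwrite("pics/m1.png",np.vstack([cv2.resize(a[0],(500,259))[:225],a[1]]))
for c,i in(("top",im),("scene",sc)):
  for n,z in(("near_knob",.062),("zoom_grip",.034)):
    for r in nets.pinpoint(n,c)[:2]: print(c,n,r["confidence"],np.round(ray(i,r["location"],z),3))
```

```text
top near_knob 0.59 [0.461 0.243 0.062]
scene near_knob 0.88 [0.457 0.24  0.062]
scene near_knob 0.3 [0.419 0.404 0.062]
scene zoom_grip 0.7 [ 0.552 -0.211  0.034]
```

View pics/m1.png

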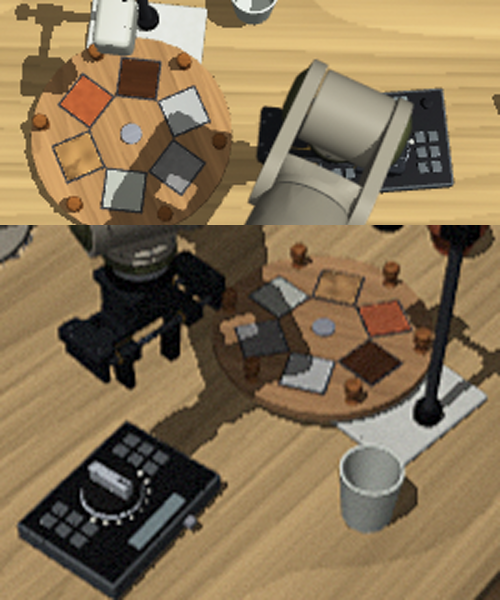

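The wheel has moved one place: the dark-brown tile is now at the far position under the lens, and near_knob is at (0.46, 0.24). Now to the dial.

move_arm(
  dp=[
    [5, -22, 0],
    [6, -25, 0],
    [6, -25, 0],
    [6, -25, -20],
    [2, -2, -20],
    [0, 0, -20],
    [0, 0, -15],
    [0, 0, 0],
  ],
  rot=[
    [0, 0, 2.8],
    [0, 0, 2.9],
    [0, 0, 2.9],
    [0, 0, 0],
    [0, 0, 0],
    [0, 0, 0],
    [0, 0, 0],
    [0, 0, 0],
  ],
  gripper=[0.6, 0.6, 0.6, 0.6, 0.6, 0.6, 0.6, 0.6],
)

```text
t: 8.07
ee_pos: [0.5533, -0.2044, 0.078]
tcp_rot: [-0.002, -0.035, 0.999, 0.002]
wrist_force: [-0.7, -0.4, -0.5]
grip_width: 0.601
grip_force: 0.0
```

Run:
```python
from h import *
sc=get_image("scene");cv2.imwrite("pics/d1.png",cv2.resize(sc["image"][180:290,170:290],None,fx=5,fy=5,interpolation=cv2.INTER_CUBIC));
```

```text
(no output)
```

View pics/d1.png

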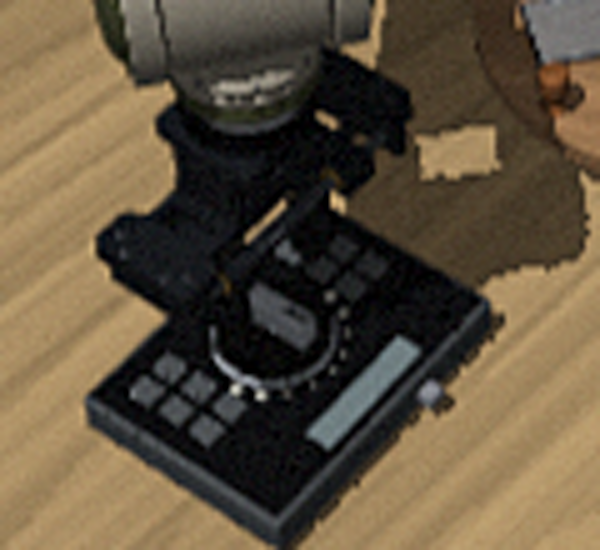

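The fingers straddle the bar (around (285,310) in the crop). I'm descending with a small sideways shift, then closing.

move_arm(
  dp=[
    [1, -3.5, 0],
    [0, 0, -10],
    [0, 0, -10],
    [0, 0, -4],
    [0, 0, 0],
    [0, 0, 0],
    [0, 0, 0],
    [0, 0, 0],
  ],
  rot=[
    [0, 0, 0],
    [0, 0, 0],
    [0, 0, 0],
    [0, 0, 0],
    [0, 0, 0],
    [0, 0, 0],
    [0, 0, 0],
    [0, 0, 0],
  ],
  gripper=[0.6, 0.6, 0.6, 0.6, 0.6, 0.3, 0.2, 0.2],
)

```text
t: 8.78
ee_pos: [0.5556, -0.2099, 0.0571]
tcp_rot: [0.0, -0.034, 0.999, -0.0]
wrist_force: [-0.3, -0.5, 0.4]
grip_width: 0.396
grip_force: 0.0
```

move_arm(
  dp=[
    [0, 0, 0],
    [0, 0, 0],
    [0, 0, 0],
    [0, 0, 0],
    [0, 0, 0],
    [0, 0, 0],
    [0, 0, 0],
    [0, 0, 0],
  ],
  rot=[
    [0, 0, 0],
    [0, 0, 0],
    [0, 0, 0],
    [0, 0, 0],
    [0, 0, 0],
    [0, 0, 0],
    [0, 0, 0],
    [0, 0, 0],
  ],
  gripper=[0.1, 0.1, 0.1, 0.1, 0.1, 0.1, 0.1, 0.1],
)

```text
t: 9.45
ee_pos: [0.5555, -0.2085, 0.0569]
tcp_rot: [0.0, -0.035, 0.999, 0.001]
wrist_force: [0.3, 7.1, 1.4]
grip_width: 0.152
grip_force: 30.0
```

Gripped (13.4 mm, the bar's thickness). I'll ease the 7 N side load and turn 60° clockwise.

move_arm(
  dp=[
    [0, 1.5, 0],
    [0, 0, 0],
    [0, 0, 0],
    [0, 0, 0],
    [0, 0, 0],
    [0, 0, 0],
    [0, 0, 0],
    [0, 0, 0],
  ],
  rot=[
    [0, 0, 0],
    [0, 0, -6],
    [0, 0, -6],
    [0, 0, -6],
    [0, 0, -6],
    [0, 0, -6],
    [0, 0, -6],
    [0, 0, -4],
  ],
  gripper=[0.1, 0.1, 0.1, 0.1, 0.1, 0.1, 0.1, 0.1],
)

```text
t: 10.12
ee_pos: [0.5555, -0.2087, 0.0569]
tcp_rot: [0.0, 0.312, 0.95, -0.0]
wrist_force: [-1.6, -2.3, 0.1]
grip_width: 0.157
grip_force: 30.0
```

move_arm(
  dp=[
    [0, 0, 0],
    [0, 0, 0],
    [0, 0, 0],
    [0, 0, 0],
    [0, 0, 0],
    [0, 0, 0],
    [0, 0, 0],
    [0, 0, 0],
  ],
  rot=[
    [0, 0, -5],
    [0, 0, -5],
    [0, 0, -5],
    [0, 0, -5],
    [0, 0, 0],
    [0, 0, 0],
    [0, 0, 0],
    [0, 0, 0],
  ],
  gripper=[0.1, 0.1, 0.1, 0.1, 0.1, 0.1, 0.1, 0.1],
)

```text
t: 10.78
ee_pos: [0.5554, -0.2088, 0.0569]
tcp_rot: [0.0, 0.469, 0.883, -0.0]
wrist_force: [-2.9, -3.8, 2.8]
grip_width: 0.152
grip_force: 30.0
```

Run:
```python
from h import *
s=robot.get_state();q=s["tcp_rot"];print(s["wrist_force"],s["wrist_torque"],2*np.degrees(np.arctan2(q[2],q[1]))-90,s["joint_pos"])
sc=get_image("scene");cv2.imwrite("pics/d2.png",cv2.resize(sc["image"][180:290,170:290],None,fx=5,fy=5,interpolation=cv2.INTER_CUBIC));
```

```text
[-2.88654231 -3.7746672   2.84968892] [-0.7389763   0.41488667  0.11977344] 34.042018953861444 [-5.58612537e-01  6.36902645e-01  1.41980666e+00 -8.49617522e-04
  1.08443628e+00 -1.15236090e+00]
```

View pics/d2.png

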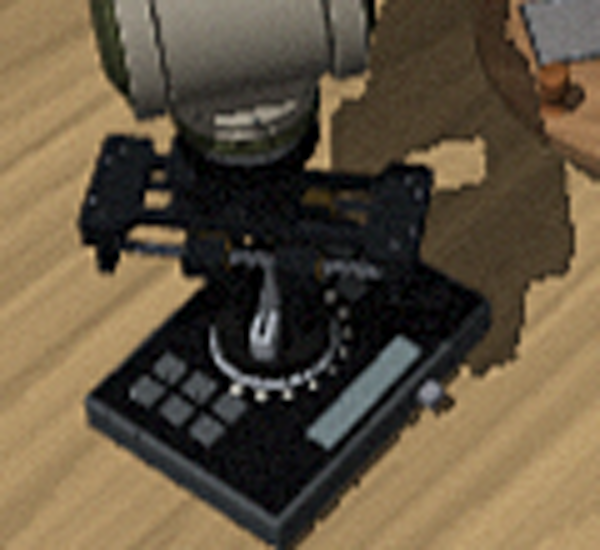

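The dial has followed: the pointer end is at (265,340), near the dot at (262,396). An overlay of the bar outline for a 60° turn will check it.

Run:
```python
from h import *
sc=get_image("scene");k=9;x0,y0=195,210
I=cv2.resize(sc["image"][y0:y0+65,x0:x0+65],None,fx=k,fy=k,interpolation=cv2.INTER_CUBIC)
cq=[[.075,.1,.034],[.075,-.1,.034],[-.075,-.1,.034],[-.075,.1,.034]]
# actual scene corners (from o2, /4 + offset)
cx=[(180+203/4,140+317/4),(180+353/4,140+402/4),(180+182/4,140+577/4),(180+29/4,140+481/4)]
f=lambda p:np.ravel([np.subtract(proj(sc,T(p,q)),u) for q,u in zip(cq,cx)])
r=least_squares(f,[.567,-.208,.07]);C=r.x;print(C,np.round(r.fun,1))
def P(p): u=proj(sc,p); return (int((u[0]-x0+.5)*k),int((u[1]-y0+.5)*k))
o=T(C,[-.012,0,0])
for a,c in((50,(255,0,0)),(60,(0,255,0)),(70,(0,0,255))):
    D=[o[0],o[1],C[2]-np.radians(a)]
    cv2.polylines(I,[np.array([P(T(D,[x,y,.07])) for x,y in((.029,.007),(.029,-.007),(-.029,-.007),(-.029,.007))])],True,c,1)
for i in range(-4,5):
    D=[o[0],o[1],C[2]-np.radians(20*i)]; cv2.circle(I,P(T(D,[.043,0,.034])),3,(255,255,0) if i!=3 else (0,255,0),1)
cv2.imwrite("pics/d3.png",I)
```

```text
[ 0.56894774 -0.21074491  1.59649655] [ -9.7  -0.8   1.6  11.3   9.1   0.9  -2.1 -12.3]
```

View pics/d3.png

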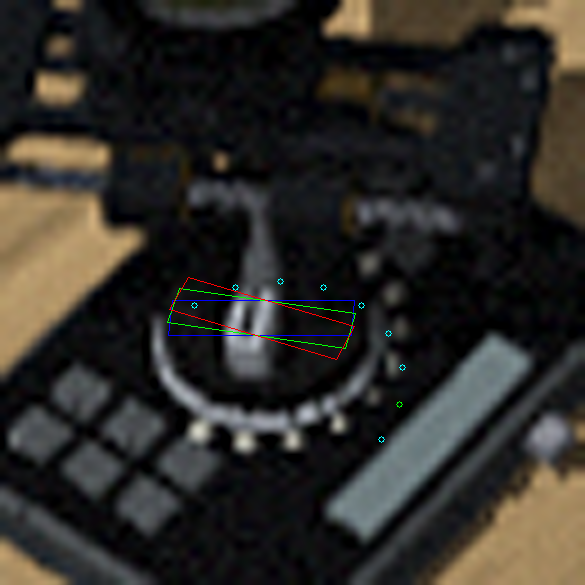

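My corner order was wrong in that overlay (shifted by 90°). The nine dots show clearly from (200,431) to (369,262), so I'm refitting with the corners ordered correctly plus the dots.

Run:
```python
from h import *
sc=get_image("scene");k=9;x0,y0=195,210
I=cv2.resize(sc["image"][y0:y0+65,x0:x0+65],None,fx=k,fy=k,interpolation=cv2.INTER_CUBIC)
cq=[[-.075,.1,.034],[.075,.1,.034],[.075,-.1,.034],[-.075,-.1,.034]]
cx=[(180+203/4,140+317/4),(180+353/4,140+402/4),(180+182/4,140+577/4),(180+29/4,140+481/4)]
dx=[(200,431),(245,441),(292,439),(338,424),(373,396),(395,360),(403,325),(393,293),(369,262)]
def f1(p): return np.ravel([np.subtract(proj(sc,T(p,q)),u) for q,u in zip(cq,cx)])
def f2(p):
    o=T(p,[-.012,0,0]); return np.ravel([np.subtract(proj(sc,T([o[0],o[1],p[2]-np.radians(80-20*i)],[p[3],0,.035])),(x0+u/k-.5,y0+v/k-.5)) for i,(u,v) in enumerate(dx)])
for n,f,p in(("corners",f1,[.567,-.208,.07]),("dots",f2,[.567,-.208,.07,.043])):
    r=least_squares(f,p);C=r.x;print(n,C,"yaw deg",np.degrees(C[2]),np.abs(r.fun).max())
def P(p): u=proj(sc,p); return (int((u[0]-x0+.5)*k),int((u[1]-y0+.5)*k))
o=T(C,[-.012,0,0])
for a,c in((50,(255,0,0)),(60,(0,255,0)),(70,(0,0,255))):
    D=[o[0],o[1],C[2]-np.radians(a)]
    cv2.polylines(I,[np.array([P(T(D,[x,y,.07])) for x,y in((-.005,.007),(.029,.007),(.029,-.007),(-.005,-.007))])],False,c,1)
cv2.imwrite("pics/d4.png",I)
```

```text
corners [ 0.57089657 -0.20860716  0.09267444] yaw deg 5.309854019173308 1.836455997165956
dots [ 0.56610206 -0.20746453  0.10116824  0.04364133] yaw deg 5.796513357791267 0.3007353123774976
```

View pics/d4.png

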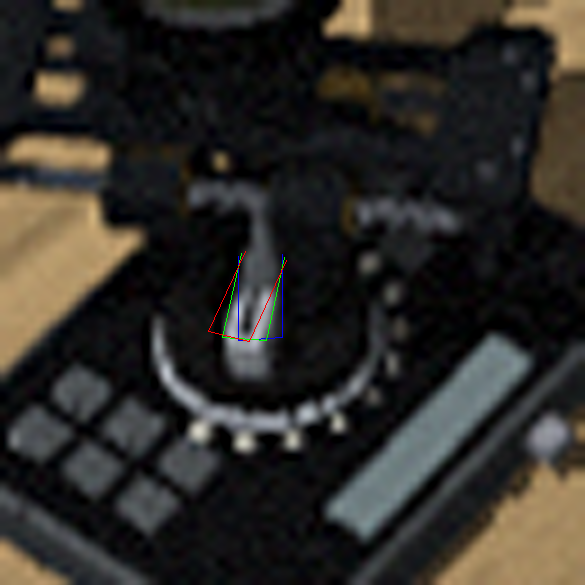

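The 60° outline matches the bar exactly, so the dial is at the third click with the grip holding at 30 N. Handing in.

```bash
python3 -c "
from plant import order
print(order.finish_job())"
```

```text
the job is handed in; nothing more can be done
None
```

The wheel is one place on clockwise with the next tile under the lens, and the job was handed in with the fingers holding the zoom dial at its third click (about 60°, checked against the picture); no verdict came back.

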